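Unclamp a board from its nest and hold it up level for inspection

ROBOT

A 6-joint arm with a two-finger parallel gripper is mounted at the origin on a cart in front of the work surface, level with it; the furniture and walls round the work are solid. World frame = base frame: x ahead of the robot, y to its left, z up, the work surface at z = 0. Lengths are in m, angles in degrees, forces in N, time in s.
With the tool pointing down it reaches from about 0.4 to 0.825 m from the base axis. Payload 7 kg.
Tool frame: the origin (TCP) lies at the centre of the arm's flange, where the gripper is bolted on; the fingertips stand 178 mm ahead of it and the grasp point (between the pads) lies 159 mm ahead of it (tip_reach is the distance from the TCP to the fingertips, in m); z points along the fingers, y is the line along which they close (so a half turn about z gives the same grasp; the last joint's range is limited). The gripper opens to 88 mm and grips with 3 to 60 N. Pads are 19 mm wide; open, the fingers measure 130 mm over their backs; the gripper's body (78 mm by 193 mm) begins 47 mm behind the grasp point.
Start: joints at [88.012, 20.546, 0.682, 0, -70.136, -16.507], TCP at [0.214, 0.64, 0.405] pointing down, gripper open.
Joint ranges: [-176.03, 176.03], [-82.01, 121.73], [-58.28, 71.71], [-173.87, 95.51], [-174.79, -0.11], [-173.66, 173.66]. Speed limits (degrees/s): [136.94, 136.94, 172.46, 180, 180, 180].

INTERFACE

Orientations are given as [roll, pitch, yaw] about the fixed x, y, z axes, in that order (R = Rz(yaw) Ry(pitch) Rx(roll)).
In Python, from plant import * gives the robot as it stands.
- The arm moves only by the shell command python3 -m handwheel 'ROWS'. ROWS is JSON, a list of rows, each a list of 7 numbers: the opening, from -1 (shut) to 1 (fully open), then the shift along the tool's x, y, z as a fraction of full scale, then the turn, a rotation vector about the tool's x, y, z as a fraction of full scale. A call has 1 to 5 rows; each row shifts and turns the commanded pose from where the row before left it, along the tool's axes as they then stand; what a row does not reach is not made up. Full scale, the value 1, is 0.025 m for a shift and 6 degrees for a turn. A row lasts 1/8 s, in which the tool goes at most 62.5 mm and 10.7 degrees, less where a joint would pass 70% of its speed; a pose out of reach is approached as far as the arm can. A call with a number of a shift or a turn outside -1 to 1 is refused whole. A call with a gripper value outside its range is refused whole. The fingers move at their own pace and stop on an object; the grip force is fixed at half the most. Time passes only in rows, so rows that do not move let the fingers close. It gives the time, the measured TCP pose, the force, the opening and the grip force at its end, in the units of the state.
- get_obs(): the state, without advancing time (a new reading comes with each control period).
- snapshot(name): name is "scene" or "top" or "wrist"; returns a dict with "color" (420x560x3 uint8, red, green, blue), "fx", "fy", "cx", "cy" (pixels), "R" (3x3) and "t" (3): a world point X has camera coordinates R X + t; the wrist camera has in their place "tool_from_camera" (4x4, takes a point from camera to tool coordinates, whose origin is the TCP and whose axes are the flange's). Camera axes: x right, y down, z forward; pixel columns grow to the right and rows downward; lengths in m; the calibration is good to about 2 mm. A picture is of the moment at which its call begins: read the wrist's pose just before it. There is no depth.
- close_job(): hands the job in; it is judged then, once.
The state is a dict: "clock": time; "joint_pos": joint angles; "qvel": joint speeds; "tau": joint torques, N m; "tool_pos": TCP position; "orientation": TCP orientation; "force": force on the tool from outside, world axes, zero at the start; "moment": the same for the moment, N m; "opening": finger opening in m; "gripper_force": force on a finger pad.
Only numpy, scipy, OpenCV 4.12 (cv2) and the standard library are available. Lean on these libraries where they do the work, as an engineer would, in place of code of your own. Each camera call takes 0.05 s, during which the arm holds its last target. There are 200 camera calls.

TASK

The long circuit board in the clamping nest is due for a look at its underside. While the board still lies in the nest, swing both of the nest's white clamp arms right off it, about a quarter turn each; then lift the board out and finish the program still holding it in the gripper, steady and level, with its underside at least 10 cm higher than where it lay. Keep the board level all the way up and leave the other things on the bench where they are.

Things in the scene. Friction and masses are not known exactly. Their poses are not given: they have to be found in the camera images.
- nest: Board nest, fixed: dark steel plate 100 x 410 mm on feet, plate top 22 mm above the bench, two white rails on it; the board lies on them 32 mm above the bench. Origin: centre of the footprint at bench height; x across the plate, away from the robot; y along it, to the left; z up. Steel pins beside the board and white end blocks reach up to 10 mm above the rails and leave it 3 mm of play.
- board: The green board in the nest, 68 x 368 x 42 mm, 0.19 to 0.30 kg, parts up, its axes along the nest's. Origin: centre of its underside. A straight row of jack sockets, solid enough to grip, stands along its middle: x -17 to +17, y -151 to +6, 4 to 29 mm above the underside. Tall parts near the ends reach 42 mm. Centre of mass at about y = -20 mm, on the row.
- board_grip (a point): Point on the board at its x 0, y -20, z +18 mm: inside the jack row, over the centre of mass. A firm grip (20 N or more) across the row, along the board's x, carries the board level. With the clamps open, the fingers have 60 mm free to each side here above the board.
- front_clamp (a joint): Angle (rad) of the white nylon clamp arm on the robot's side of the nest. 0: arm points straight over the board's edge and holds it. Grows anticlockwise seen from above, stop at 1.8; arm clear of the board beyond 1.0, counted as open beyond 1.2. Turns with under 2 N at the peg, stays where it is left. Starts at 0 to 0.35.
- rear_clamp (a joint): The same for the clamp arm on the far side of the nest: 0 holds the board, anticlockwise from above opens, stop at 1.8, open from 1.2.
- front_clamp_hinge (a point): Vertical pivot axis of the front clamp, at the arm's underside, 36 mm above the bench; in the nest's frame at x -72, y +80 mm. The arm is 14 mm wide, 8 mm thick, reaches 46 mm from the pivot and points along the nest's +x at 0, along its +y (left) when open.
- rear_clamp_hinge (a point): The same for the rear clamp: nest frame x +72, y -80 mm; its arm points along the nest's -x at 0 and along its -y (to the right) when open.
- front_clamp_peg (a point): Grip point on the front clamp's upright round white peg, 12 mm across, which stands on the arm 24 mm from the pivot, from 44 to 70 mm above the bench; this point is 58 mm above the bench. The peg can be pinched from above or pushed sideways; the pivot's screw head ends 47 mm above the bench.
- rear_clamp_peg (a point): The same point on the rear clamp's peg.
- cutters: Side cutters with red grips, 42 x 132 x 12 mm, lying loose on the bench behind the nest; leave alone. Origin: centre of the underside.
- label_roll: Roll of white paper labels, 56 mm across, 25 mm high, lying loose behind the nest; leave alone. Origin: centre of the underside.
- trimmer: Small white-handled screwdriver, 17 x 102 x 17 mm, lying loose left of the nest; leave alone. Origin: centre of the underside.
- tape: Roll of black tape, 58 mm across, 19 mm high, lying loose behind the right end of the nest; leave alone. Origin: centre of the underside.

How it is judged:
By the outcome, as a careful person would: the job done as asked, in the order asked, and still so for the second after the job is handed in, while the arm keeps its last pose, push and grip.
It also fails if it takes over 64 s, if anything falls off the work surface, if the arm or the gripper's body presses on something with over 40 N, if the wrist force passes 120 N, or if a joint passes its speed limit or range.

## Working session

There is one attempt and no reset: what is moved stays moved. The work goes in short steps, Python scripts to look and compute and a shell command to move; the robot and the scene stay as the last step left them, time stands still between calls to the robot, and variables do not carry over. Pictures are saved under pics/ and viewed, at most 10 in all, crops included, and the job is handed in when it is done.

```bash
mkdir -p pics; ls; python3 - <<'E'
from plant import *
import cv2,json
o=get_obs();print(o)
for n in("top","scene"):
    s=snapshot(n);cv2.imwrite(f"pics/{n}0.png",s["color"][:,:,::-1]);print(n,s["fx"],s["fy"],s["cx"],s["cy"],s["R"],s["t"])
E
```

```text
pics
{'clock': 0.0, 'joint_pos': array([ 8.80106488e+01,  2.05898449e+01,  6.33449504e-01, -2.05772753e-02,
       -7.01370287e+01, -1.65049876e+01]), 'qvel': array([-0.01953726,  0.03206792,  0.01831026,  0.02162579,  0.0296854 ,
        0.03475748]), 'tau': array([-9.36232118e-05, -5.82706690e+01,  2.93049252e+01,  6.99691057e+00,
        7.10588458e-03, -1.45639988e-04]), 'tool_pos': array([0.21407602, 0.63993496, 0.4037365 ]), 'orientation': array([ 1.79904929e+02, -7.99729666e-03, -1.85013395e+01]), 'force': array([-0.02428793,  0.54838014, -0.28262652]), 'moment': array([-0.00733334,  0.00751902, -0.01676319]), 'gripper_force': 0.0, 'opening': 0.08825731100385314}
top 538.1627564114891 538.1627564114891 284.70619712125506 209.88400214888065 [[-0.02818322 -0.99937471 -0.02135151]
 [-0.99550902  0.02999256 -0.08978997]
 [ 0.09037421  0.01872505 -0.99573183]] [0.33653033 0.57752687 1.08173309]
scene 459.56917996872875 459.56917996872875 277.06687893309874 207.27547577069663 [[ 0.61278304 -0.79024568  0.00295118]
 [-0.61876645 -0.48212852 -0.6202259 ]
 [ 0.49155369  0.37823782 -0.7844177 ]] [-0.14667105  0.54538681  0.53510424]
```

View pics/top0.png

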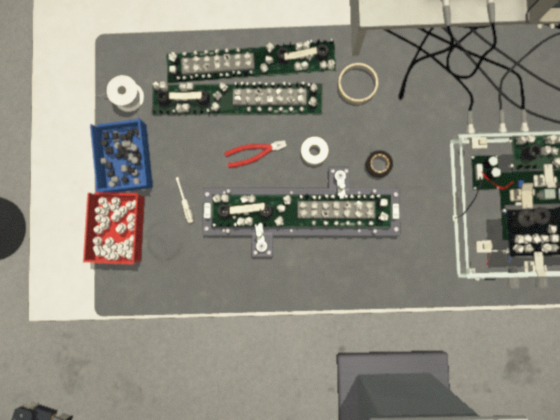

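View pics/scene0.png

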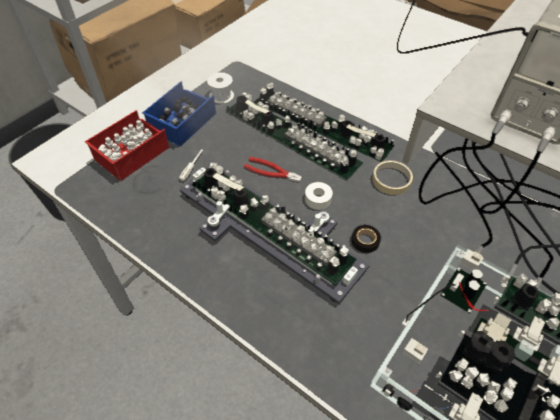

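The top view shows the nest spanning about columns 204–399 and rows 190–236. The front clamp is near (261,240) and the rear clamp near (340,180), and the loose items lie behind and to the left. Next I'll magnify the nest.

```bash
python3 - <<'E'
import cv2
a=cv2.imread("pics/top0.png")[160:265,195:410]
a=cv2.resize(a,None,fx=3.7,fy=3.7,interpolation=cv2.INTER_CUBIC);cv2.imwrite("pics/crop0.png",a)
E
```

```text
(no output)
```

View pics/crop0.png

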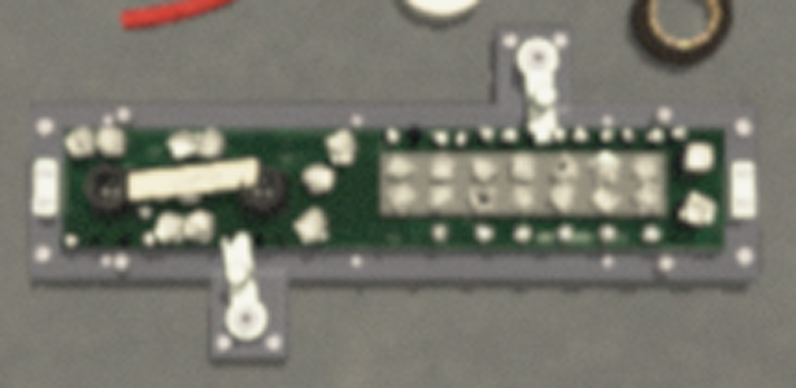

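The crop shows the hinges at (538,58) for the rear clamp and (246,319) for the front. The arm tips are near (541,135) and (237,238), the end blocks at (46,188) and (742,190), and the jack row spans x 380–667, y 152–216. I'll cast rays through these points.

```bash
cat > h.py <<'E'
from plant import *
import numpy as np,cv2
def ray(s,u,v,z):
    R=np.array(s["R"]);c=-R.T@np.array(s["t"])
    d=R.T@np.array([(u-s["cx"])/s["fx"],(v-s["cy"])/s["fy"],1])
    return c+d*(z-c[2])/d[2]
def wcam(o,s):
    from scipy.spatial.transform import Rotation as Ro
    T=np.eye(4);T[:3,:3]=Ro.from_euler('xyz',o["orientation"],degrees=True).as_matrix();T[:3,3]=o["tool_pos"]
    C=T@np.array(s["tool_from_camera"]);s["R"]=C[:3,:3].T;s["t"]=-C[:3,:3].T@C[:3,3];return s
E
python3 - <<'E'
from h import *
s=snapshot("top")
P={}
for n,x,y,z in[("rh",538,58,.047),("fh",246,319,.047),("rt",541,135,.044),("ft",237,238,.044),("lb",46,188,.042),("rb",742,190,.042),("row1",380,184,.061),("row2",667,184,.061)]:
    P[n]=ray(s,195+(x+.5)/3.7-.5,160+(y+.5)/3.7-.5,z);print(n,P[n].round(4))
c1=(P["rh"]+P["fh"])/2;c2=(P["lb"]+P["rb"])/2
d=P["lb"]-P["rb"];e=P["rh"]-P["fh"]
print(c1,c2,np.linalg.norm(d),np.linalg.norm(e),"yaw",np.degrees(np.arctan2(-d[0],d[1])),np.degrees(np.arctan2(e[1],e[0])-np.arctan2(-160,144)))
for k in("front","rear"):
    pass
s=snapshot("wrist");print(s["tool_from_camera"])
E
```

```text
rh [0.6529 0.2044 0.047 ]
fh [0.5139 0.369  0.047 ]
rt [0.6105 0.2041 0.044 ]
ft [0.5586 0.373  0.044 ]
lb [0.5896 0.4783 0.042 ]
rb [0.577  0.0949 0.042 ]
row1 [0.5845 0.2936 0.061 ]
row2 [0.5798 0.1386 0.061 ]
[0.58341964 0.28667358 0.047     ] [0.58327548 0.2866097  0.042     ] 0.38362751191128475 0.21539337305619308 yaw -1.8891282852664453 -1.8156128478097797
[[-2.71488647e-04 -9.56953047e-01 -2.90242643e-01  7.77572214e-02]
 [ 9.99999908e-01 -3.56288785e-04  2.39327397e-04 -8.79129032e-04]
 [-3.32435280e-04 -2.90242551e-01  9.56953056e-01  2.06414511e-02]
 [ 0.00000000e+00  0.00000000e+00  0.00000000e+00  1.00000000e+00]]
```

The nest is at about (0.5833, 0.2866) with yaw -1.85°, and the hinge and block estimates agree. My plan is to cage each peg with partly open fingers, then swing it along its arc while turning the tool with it.

```bash
cat >> h.py <<'E'
N=np.array([.5833,.2866]);YAW=-1.85
def nest(x,y,N=N):
    a=np.radians(YAW);c,s=np.cos(a),np.sin(a);return N+np.array([c*x-s*y,s*x+c*y])/1000
def go(xy,z,yaw,o=None):
    "units along tool axes (taken after the turn), turn units"
    o=o or get_obs();d=np.r_[xy,z]-o["tool_pos"];a=np.radians(yaw)
    u=np.array([d@[np.cos(a),np.sin(a),0],d@[np.sin(a),-np.cos(a),0],-d[2]])/.025
    dt=(yaw-o["orientation"][2]+180)%360-180
    print("shift units",u.round(2),"turn z units",round(-dt/6,2))
E
python3 - <<'E'
from h import *
go(nest(-48,82.5),.30,YAW)
E
```

```text
shift units [13.3  10.35  4.16] turn z units -2.77
```

```bash
python3 -m handwheel '[[-0.4,0,0,0,0,0,-0.92],[-0.4,0,0,0,0,0,-0.92],[-0.4,0,0,0,0,0,-0.93]]'
python3 -m handwheel '[[-0.4,0.95,0.74,0.3,0,0,0],[-0.4,0.95,0.74,0.3,0,0,0],[-0.4,0.95,0.74,0.3,0,0,0],[-0.4,0.95,0.74,0.3,0,0,0],[-0.4,0.95,0.74,0.3,0,0,0]]' >/dev/null
python3 -m handwheel '[[-0.4,0.95,0.74,0.3,0,0,0],[-0.4,0.95,0.74,0.3,0,0,0],[-0.4,0.95,0.74,0.3,0,0,0],[-0.4,0.95,0.74,0.3,0,0,0],[-0.4,0.95,0.74,0.3,0,0,0]]' >/dev/null
python3 -m handwheel '[[-0.4,0.95,0.74,0.3,0,0,0],[-0.4,0.95,0.74,0.3,0,0,0],[-0.4,0.95,0.74,0.3,0,0,0],[-0.4,0.95,0.74,0.3,0,0,0],[-0.4,0,0,0,0,0,0]]'
python3 - <<'E'
from h import *
o=get_obs();print(o["tool_pos"],o["orientation"],o["opening"],o["joint_pos"])
go(nest(-48,82.5),.232,YAW)
s=wcam(o,snapshot("wrist"));im=s["color"][:,:,::-1].copy();cv2.imwrite("pics/w1.png",im)
for n,x,y,z in[("fh",-72,80,.047),("peg0",-48,80,.070)]:
    X=np.r_[nest(x,y),z];c=s["R"]@X+s["t"];print(n,c[:2]/c[2]*s["fx"]+[s["cx"],s["cy"]])
E
```

```text
clock: 0.57
tool_pos: [0.2141, 0.6401, 0.4044]
orientation: [180.0, 0.0, -1.7]
force: [0.7, -0.7, 0.7]
opening: 0.0632
gripper_force: 0.0
clock: 2.45
tool_pos: [0.539, 0.3688, 0.2985]
orientation: [179.9, 0.1, -2.0]
force: [-0.4, 0.0, 0.4]
opening: 0.0263
gripper_force: 0.0
[0.53903026 0.36881657 0.29852114] [ 1.79913595e+02  6.87992260e-02 -2.02468312e+00] 0.02633637971718526 [ 5.14569292e+01  2.31544266e+01 -9.98874577e+00 -4.62067223e-03
 -5.69672092e+01  3.65209621e+01]
shift units [-0.04 -0.07  2.66] turn z units -0.03
fh [284.72582182 249.82885799]
peg0 [284.92710805 229.56643855]
```

View pics/w1.png

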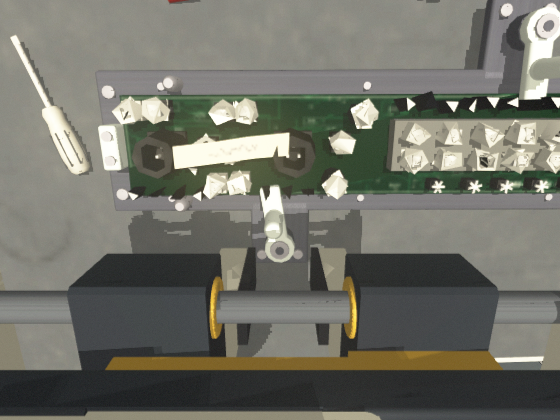

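The wrist view shows the hinge at (280,248), about 2 mm left of my prediction. The peg is near (272,225), so the arm angle is about 0.17 rad. I'll lower the cage around the peg, shifted about 3 mm to the left.

```bash
python3 -m handwheel '[[-0.4,0,-0.1,0.6,0,0,-1],[-0.4,0,-0.1,0.6,0,0,-1],[-0.4,0,0,0.6,0,0,0],[-0.4,0,0,0.6,0,0,0],[-0.4,0,0,0.3,0,0,0]]'
python3 -m handwheel '[[-0.4,-0.005,-0.1,0,0,0,-1],[-0.4,-0.005,-0.1,0,0,0,-1],[-0.4,-0.005,-0.1,0,0,0,-1],[-0.4,-0.005,-0.1,0,0,0,-1],[-0.4,-0.005,-0.1,0,0,0,-1]]'
python3 - <<'E'
from h import *
o=get_obs();p=(o["tool_pos"][:2]-nest(-72,80));print(p, np.hypot(*p),np.degrees(np.arctan2(p[1],p[0]))-YAW, o["orientation"][2]-YAW)
s=wcam(o,snapshot("wrist"));cv2.imwrite("pics/w2.png",s["color"][:,:,::-1])
E
```

```text
clock: 3.12
tool_pos: [0.5375, 0.3753, 0.231]
orientation: [180.0, 0.1, 10.1]
force: [-0.9, 0.9, -0.8]
opening: 0.0265
gripper_force: 0.0
clock: 3.75
tool_pos: [0.5328, 0.3864, 0.2321]
orientation: [180.0, 0.0, 40.3]
force: [0.7, -0.9, -0.9]
opening: 0.0262
gripper_force: 0.8
[0.01887053 0.01751806] 0.025748381133991045 44.72144437040881 42.11473131962756
```

View pics/w2.png

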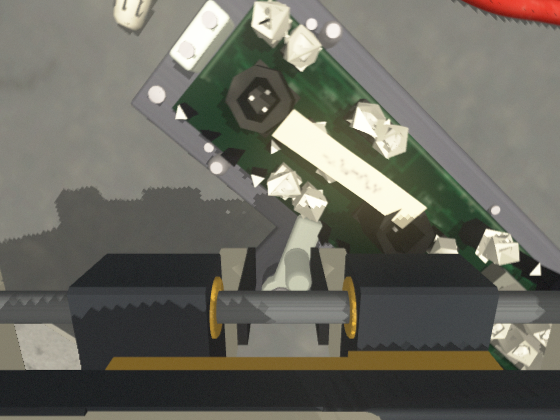

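The peg and arm sit between the fingers, lagging by about 15–20°. I'll continue the arc.

```bash
python3 -m handwheel '[[-0.4,-0.006,-0.1,0,0,0,-1],[-0.4,-0.006,-0.1,0,0,0,-1],[-0.4,-0.006,-0.1,0,0,0,-1],[-0.4,-0.006,-0.1,0,0,0,-1],[-0.4,-0.006,-0.1,0,0,0,-1]]'
python3 -m handwheel '[[-0.4,-0.006,-0.1,0,0,0,-1],[-0.4,-0.006,-0.1,0,0,0,-1],[-0.4,-0.006,-0.1,0,0,0,-1],[-0.4,-0.006,-0.1,0,0,0,-1],[-0.4,-0.006,-0.1,0,0,0,-1]]'
python3 - <<'E'
from h import *
o=get_obs();p=(o["tool_pos"][:2]-nest(-72,80));print(p, np.hypot(*p),np.degrees(np.arctan2(p[1],p[0]))-YAW, o["orientation"][2]-YAW)
s=wcam(o,snapshot("wrist"));cv2.imwrite("pics/w3.png",s["color"][:,:,::-1])
E
```

```text
clock: 4.42
tool_pos: [0.5228, 0.3937, 0.2323]
orientation: [180.0, -0.0, 70.2]
force: [2.1, -0.8, -2.2]
opening: 0.0261
gripper_force: 1.0
clock: 5.05
tool_pos: [0.5105, 0.395, 0.2324]
orientation: [179.9, -0.1, 100.2]
force: [2.4, 1.6, -1.6]
opening: 0.0268
gripper_force: 1.1
[-0.00340305  0.02613238] 0.026353026038310703 99.2695115599778 102.03689999519452
```

View pics/w3.png

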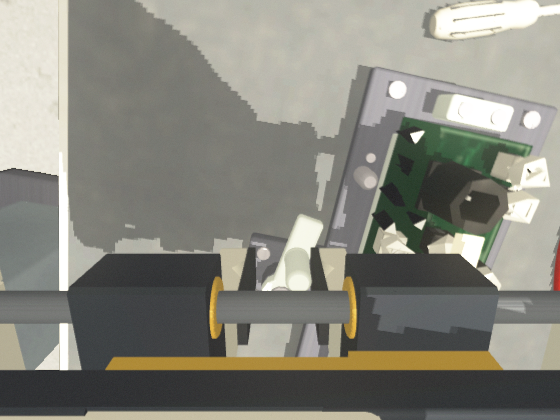

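The front arm now lies parallel to the nest edge, so it is open at about 1.5 rad. I'll lift and move on to the rear clamp.

```bash
python3 -m handwheel '[[-0.4,0,0.02,-0.95,0,0,0],[-0.4,0,0,-0.95,0,0,0],[-0.4,0,0,-0.95,0,0,0],[-0.4,0,0,0,0,0,0]]'
python3 - <<'E'
from h import *
o=get_obs()
go(nest(48.5,-81),.303,o["orientation"][2]); go(nest(48.5,-81),.303,YAW)
E
```

```text
clock: 5.6
tool_pos: [0.511, 0.3951, 0.3058]
orientation: [179.8, -0.1, 99.9]
force: [-0.2, 0.3, -0.3]
opening: 0.0263
gripper_force: 0.0
shift units [-8.34  3.33  0.11] turn z units -0.0
shift units [4.97 7.48 0.11] turn z units 16.97
```

```bash
python3 -m handwheel '[[-0.4,-0.93,0.37,0,0,0,0],[-0.4,-0.93,0.37,0,0,0,0],[-0.4,-0.93,0.37,0,0,0,0],[-0.4,-0.93,0.37,0,0,0,0],[-0.4,-0.93,0.37,0,0,0,0]]' >/dev/null
python3 -m handwheel '[[-0.4,-0.93,0.37,0,0,0,0],[-0.4,-0.93,0.37,0,0,0,0],[-0.4,-0.93,0.37,0,0,0,0],[-0.4,-0.93,0.37,0,0,0,0],[-0.4,0,0,0,0,0,1]]' >/dev/null
python3 -m handwheel '[[-0.4,0,0,0,0,0,1],[-0.4,0,0,0,0,0,1],[-0.4,0,0,0,0,0,1],[-0.4,0,0,0,0,0,1],[-0.4,0,0,0,0,0,1]]' >/dev/null
python3 -m handwheel '[[-0.4,0,0,0,0,0,1],[-0.4,0,0,0,0,0,1],[-0.4,0,0,0,0,0,1],[-0.4,0,0,0,0,0,1],[-0.4,0,0,0,0,0,1]]' >/dev/null
python3 -m handwheel '[[-0.4,0,0,0,0,0,1],[-0.4,0,0,0,0,0,1],[-0.4,0,0,0,0,0,1],[-0.4,0,0,0,0,0,1],[-0.4,0,0,0,0,0,1]]'
python3 - <<'E'
from h import *
o=get_obs();print(o["joint_pos"])
go(nest(48.5,-81),.232,YAW)
s=wcam(o,snapshot("wrist"));im=s["color"][:,:,::-1].copy();cv2.imwrite("pics/w4.png",im)
for n,x,y,z in[("rh",72,-80,.047),("peg0",48,-80,.070)]:
    X=np.r_[nest(x,y),z];c=s["R"]@X+s["t"];print(n,c[:2]/c[2]*s["fx"]+[s["cx"],s["cy"]])
E
```

```text
clock: 8.72
tool_pos: [0.6291, 0.2032, 0.3025]
orientation: [180.0, 0.1, 3.8]
force: [-0.2, 0.3, 0.1]
opening: 0.0262
gripper_force: 0.0
[ 3.47576900e+01  2.36129793e+01 -8.65953266e+00 -1.68098326e-02
 -5.77928969e+01  5.90103993e+01]
shift units [ 0.   -0.04  2.82] turn z units 0.93
rh [284.66963027 181.29399414]
peg0 [281.12117503 226.34358678]
```

View pics/w4.png

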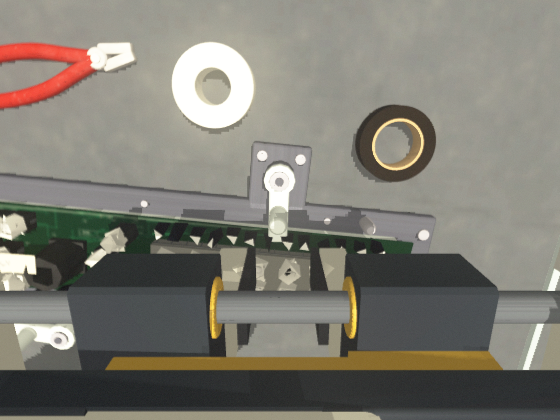

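The hinge is at (279,180) and the peg near (279,218), lined up between the fingers, so the angle is about 0.1 rad. I'll descend and swing it open.

```bash
python3 -m handwheel '[[-0.4,0,-0.04,0.6,0,0,0],[-0.4,0,0,0.6,0,0,0],[-0.4,0,0,0.6,0,0,0],[-0.4,0,0,0.6,0,0,0],[-0.4,0,0,0.4,0,0,0]]'
python3 -m handwheel '[[-0.4,0.005,0.1,0,0,0,-1],[-0.4,0.005,0.1,0,0,0,-1],[-0.4,0.005,0.1,0,0,0,-1],[-0.4,0.005,0.1,0,0,0,-1],[-0.4,0.005,0.1,0,0,0,-1]]'
python3 -m handwheel '[[-0.4,0.005,0.1,0,0,0,-1],[-0.4,0.005,0.1,0,0,0,-1],[-0.4,0.005,0.1,0,0,0,-1],[-0.4,0.005,0.1,0,0,0,-1],[-0.4,0.005,0.1,0,0,0,-1]]'
python3 -m handwheel '[[-0.4,0.005,0.1,0,0,0,-1],[-0.4,0.005,0.1,0,0,0,-1],[-0.4,0.005,0.1,0,0,0,-1],[-0.4,0.005,0.1,0,0,0,-1],[-0.4,0.005,0.1,0,0,0,-1]]'
python3 - <<'E'
from h import *
o=get_obs();p=(o["tool_pos"][:2]-nest(72,-80));print(p, np.hypot(*p),np.degrees(np.arctan2(-p[1],-p[0]))-YAW, o["orientation"][2]-YAW)
E
```

```text
clock: 9.4
tool_pos: [0.6291, 0.2042, 0.2319]
orientation: [180.0, 0.1, 4.1]
force: [-0.3, 0.4, -0.4]
opening: 0.0263
gripper_force: 0.0
clock: 10.02
tool_pos: [0.6334, 0.1928, 0.2332]
orientation: [-180.0, -0.0, 34.3]
force: [1.2, 2.1, -0.8]
opening: 0.0261
gripper_force: 0.6
clock: 10.65
tool_pos: [0.6427, 0.1847, 0.2332]
orientation: [-180.0, -0.0, 64.3]
force: [-1.3, 1.5, 0.2]
opening: 0.0262
gripper_force: 0.6
clock: 11.28
tool_pos: [0.6547, 0.1822, 0.2331]
orientation: [-180.0, -0.0, 94.3]
force: [-1.9, 0.8, -0.2]
opening: 0.0264
gripper_force: 0.6
[ 0.00199433 -0.02211189] 0.022201644687440934 97.00371989429779 96.17801172784226
```

```bash
python3 -m handwheel '[[-0.4,0.01,0.12,0,0,0,-1],[-0.4,0,-0.1,-0.6,0,0,0],[-0.4,0,0,-0.95,0,0,0],[-0.4,0,0,-0.95,0,0,0],[0.6,0,0,-0.6,0,0,0]]'
python3 - <<'E'
from h import *
go(nest(0,-20),.31,YAW+90)
E
```

```text
clock: 11.9
tool_pos: [0.6554, 0.1822, 0.3133]
orientation: [179.9, -0.0, 100.0]
force: [0.3, 0.0, -0.2]
opening: 0.0315
gripper_force: 0.0
shift units [ 3.28 -3.02  0.13] turn z units 1.98
```

```bash
python3 -m handwheel '[[0.9,0,0,0,0,0,1],[0.9,0,0,0,0,0,0.98]]' >/dev/null
python3 -m handwheel '[[0.9,0.82,-0.75,0,0,0,0],[0.9,0.82,-0.75,0,0,0,0],[0.9,0.82,-0.75,0,0,0,0],[0.9,0.82,-0.75,0,0,0,0],[0.9,0,0,0,0,0,0]]'
python3 - <<'E'
from h import *
o=get_obs()
go(nest(0,-20),.209,YAW+90)
s=wcam(o,snapshot("wrist"));w=s["color"][:,:,::-1].copy()
for n,x,y,z in[("row end",0,6,.061),("row corner",17,6,.061),("row corner",-17,6,.061)]:
    X=np.r_[nest(x,y),z];c=s["R"]@X+s["t"];print(n,c[:2]/c[2]*s["fx"]+[s["cx"],s["cy"]])
t=snapshot("top")["color"][:,:,::-1][150:270,180:420]
t=cv2.resize(t,(560,280),interpolation=cv2.INTER_CUBIC)
cv2.imwrite("pics/w5.png",cv2.resize(np.vstack([w[:310],t]),None,fx=1,fy=1))
E
```

```text
clock: 12.78
tool_pos: [0.5818, 0.2676, 0.3115]
orientation: [180.0, -0.0, 88.3]
force: [-0.0, -0.7, 0.8]
opening: 0.0833
gripper_force: 0.0
shift units [-0.04  0.03  4.1 ] turn z units 0.02
row end [284.77868228 183.65616122]
row corner [310.43894925 183.71764811]
row corner [259.11901844 183.59467578]
```

View pics/w5.png

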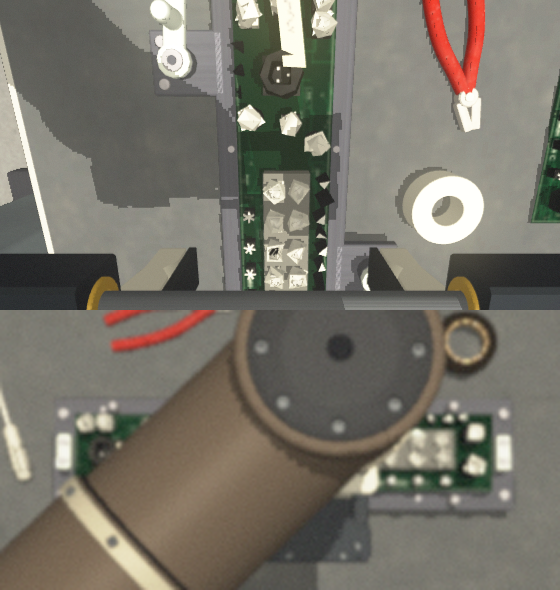

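The front clamp is open, with its arm lying along the nest, and the jack row is centred at x≈286 between the fingers. The gripper hides the rear clamp, so I'll back up to check it.

```bash
python3 -m handwheel '[[0.9,-0.95,0,0,0,0,0],[0.9,-0.95,0,0,0,0,0],[0.9,-0.95,0,0,0,0,0],[0.9,-0.95,0,0,0,0,0],[0.9,0,0,0,0,0,0]]'
python3 - <<'E'
from h import *
o=get_obs()
go(nest(.8,-20),.209,YAW+90)
s=snapshot("wrist");cv2.imwrite("pics/w6.png",s["color"][:,:,::-1])
E
```

```text
clock: 13.5
tool_pos: [0.5798, 0.1689, 0.3111]
orientation: [-180.0, -0.0, 88.1]
force: [0.9, 0.5, 0.6]
opening: 0.0829
gripper_force: 0.0
shift units [3.91 0.02 4.09] turn z units -0.01
```

View pics/w6.png

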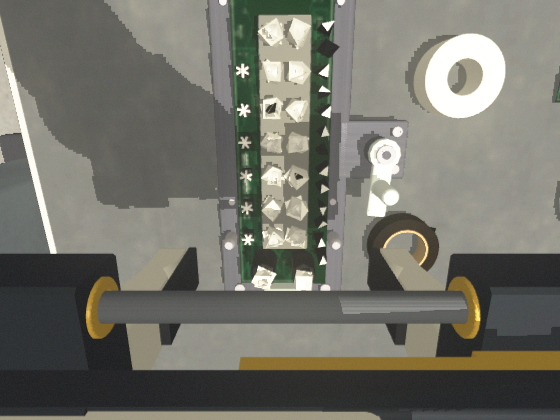

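The rear arm now points back along the nest, from its hinge at (386,153) to its tip at (376,215). That is about 1.4 rad, so it is open and clear of the board. I'll go back over the grip point and descend with the fingertips 43 mm above the bench.

```bash
python3 -m handwheel '[[1,0.98,0,0,0,0,0],[1,0.98,0,0,0,0,0],[1,0.98,0,0,0,0,0],[1,0.97,0,0,0,0,0],[1,0,0.02,0.6,0,0,0]]' >/dev/null
python3 -m handwheel '[[1,0,0,0.7,0,0,0],[1,0,0,0.7,0,0,0],[1,0,0,0.7,0,0,0],[1,0,0,0.6,0,0,0],[1,0,0,0.3,0,0,0]]'
python3 -c "
from h import *
go(nest(.8,-20),.221,YAW+90)"
```

```text
clock: 14.8
tool_pos: [0.5833, 0.2687, 0.2196]
orientation: [-179.9, 0.1, 88.2]
force: [0.8, -0.6, 0.3]
opening: 0.0872
gripper_force: 0.0
shift units [-0.08  0.01 -0.06] turn z units 0.01
```

Positioned with no contact force. Closing the gripper.

```bash
python3 -m handwheel '[[-1,-0.08,0,0,0,0,0],[-1,0,0,0,0,0,0],[-1,0,0,0,0,0,0],[-1,0,0,0,0,0,0],[-1,0,0,0,0,0,0]]'
python3 -m handwheel '[[-1,0,0,0,0,0,0],[-1,0,0,0,0,0,0],[-1,0,0,0,0,0,0],[-1,0,0,0,0,0,0]]'
```

```text
clock: 15.42
tool_pos: [0.5834, 0.2672, 0.2212]
orientation: [180.0, -0.0, 88.3]
force: [-0.9, -0.5, 0.4]
opening: 0.0428
gripper_force: 0.0
clock: 15.92
tool_pos: [0.5833, 0.2671, 0.221]
orientation: [-180.0, 0.0, 88.2]
force: [-1.5, -0.3, 1.3]
opening: 0.0337
gripper_force: 30.0
```

Gripped at 34 mm with 30 N. Now a gentle straight lift of about 14 cm.

```bash
python3 -m handwheel '[[-1,0,0,-0.1,0,0,0],[-1,0,0,-0.2,0,0,0],[-1,0,0,-0.3,0,0,0],[-1,0,0,-0.3,0,0,0],[-1,0,0,-0.3,0,0,0]]'
python3 -m handwheel '[[-1,0,0,-0.4,0,0,0],[-1,0,0,-0.4,0,0,0],[-1,0,0,-0.4,0,0,0],[-1,0,0,-0.4,0,0,0],[-1,0,0,-0.4,0,0,0]]'
python3 -m handwheel '[[-1,0,0,-0.4,0,0,0],[-1,0,0,-0.4,0,0,0],[-1,0,0,-0.4,0,0,0],[-1,0,0,-0.4,0,0,0],[-1,0,0,-0.4,0,0,0]]'
python3 -m handwheel '[[-1,0,0,-0.3,0,0,0],[-1,0,0,-0.2,0,0,0],[-1,0,0,-0.1,0,0,0],[-1,0,0,0,0,0,0],[-1,0,0,0,0,0,0]]'
python3 -m handwheel '[[-1,0,0,0,0,0,0],[-1,0,0,0,0,0,0],[-1,0,0,0,0,0,0],[-1,0,0,0,0,0,0]]'
python3 - <<'E'
from h import *
print(get_obs()["moment"])
w=snapshot("wrist")["color"][:,:,::-1];s=snapshot("scene")["color"][:,:,::-1][110:320,130:430]
cv2.imwrite("pics/w7.png",np.vstack([w[:290],cv2.resize(s,(430,301)) if 0 else cv2.copyMakeBorder(cv2.resize(s,(430,301)),0,0,0,130,0)]))
E
```

```text
clock: 16.55
tool_pos: [0.5834, 0.2671, 0.2516]
orientation: [180.0, -0.0, 88.2]
force: [0.1, 0.3, -2.1]
opening: 0.0337
gripper_force: 30.0
clock: 17.18
tool_pos: [0.5833, 0.2671, 0.3016]
orientation: [180.0, -0.0, 88.2]
force: [0.2, -0.5, -3.1]
opening: 0.0336
gripper_force: 30.0
clock: 17.8
tool_pos: [0.5833, 0.2671, 0.3516]
orientation: [-180.0, 0.0, 88.2]
force: [-0.1, 0.6, -2.2]
opening: 0.034
gripper_force: 30.0
clock: 18.42
tool_pos: [0.5833, 0.2671, 0.3655]
orientation: [-180.0, 0.0, 88.2]
force: [-0.2, -0.7, -3.8]
opening: 0.0338
gripper_force: 30.0
clock: 18.92
tool_pos: [0.5834, 0.2671, 0.3659]
orientation: [-180.0, 0.0, 88.2]
force: [0.5, 0.2, -3.1]
opening: 0.0339
gripper_force: 30.0
[-0.05864533 -0.09589424  0.00204091]
```

View pics/w7.png

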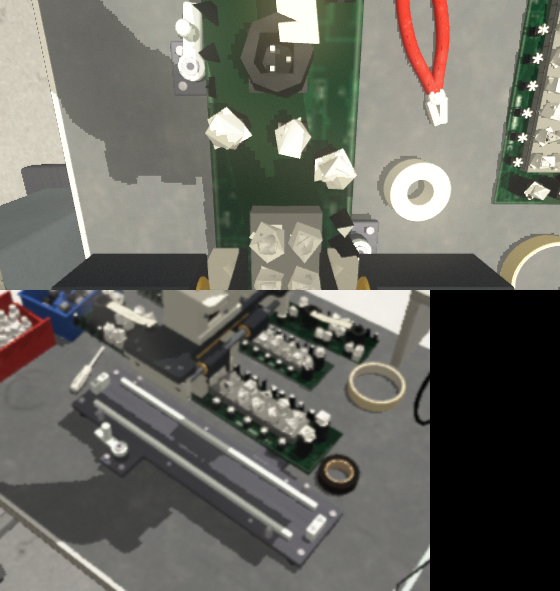

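The board is up 14.5 cm, level and held at 30 N, and both nest rails are empty in the scene view. The cutters, label roll, tape and screwdriver are where they were. Handing in.

```bash
python3 -c "
from plant import *
print(close_job())"
```

```text
the job is handed in; nothing more can be done
None
```

I swung both clamps open (roughly 1.4–1.5 rad each), lifted the board level about 14.5 cm out of the nest, and handed the job in at about 19 s with the gripper still holding it at 30 N.

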